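# Weigh two coin tins by hand and put the heavier on the marble stand

### The arm

A 6-joint arm with a two-finger parallel gripper is mounted at the origin on the work surface. World frame = base frame: x ahead of the robot, y to its left, z up, the work surface at z = 0. Lengths are in m, angles in rad, forces in N, time in s.
With the tool pointing down it reaches from about 0.375 to 0.9 m from the base axis. Payload 3.1 kg.
Tool frame: the origin (TCP) lies on the centre line of the jaws, within the pads' length; the fingertips stand ahead of it and the grasp point (between the pads) lies 3 mm ahead of it (robot.tip_reach is the z of the fingertips in the tool frame, in m); z points along the fingers, y is the line along which they close (so a half turn about z gives the same grasp; the last joint's range is limited). The gripper opens to 87 mm and grips with 3 to 60 N. Pads are 19 mm wide; open, the fingers measure 117 mm over their backs; the gripper's body (75 mm by 190 mm) begins 51 mm behind the grasp point.
Start: joints at [-1.28, 0.527, 1.433, -0, 1.181, -0.178], TCP at [0.282, -0.558, 0.245] pointing down, gripper open.
Joint ranges: [-3.08, 3.08], [-0.75, 2.2], [0.22, 2.44], [-1.43, 4.57], [0, 2.65], [-2.85, 2.85]. Speed limits (rad/s): [2.79, 2.79, 3.14, 3.14, 3.14, 3.14].

### API

Orientations are given as a unit quaternion [x, y, z, w].
In Python, from rig import sensors, eyes, ticket, robot gives the robot as it stands.
- The arm moves only by the tool drive_tool, never from a script. Its argument "deltas" is a list that holds one entry, the list of rows, each a list of 6 numbers: the shift along the tool's x, y, z in mm, then the turn, a rotation vector about the tool's x, y, z in rad. A call has 1 to 8 rows; each row shifts and turns the commanded pose from where the row before left it, along the tool's axes as they then stand; what a row does not reach is not made up. A row lasts 1/12 s, in which the tool goes at most 41.7 mm and 7.16 degrees, less where a joint would pass 70% of its speed; a pose out of reach is approached as far as the arm can. A call is refused whole if a number of a shift passes 41.7 or a number of a turn 0.125, either way. A call with a gripper value outside its range is refused whole. "gripper" is the opening in per cent of the stroke, from 0 (shut) to 100 (fully open), set as the call begins (left out, the last holds). The fingers move at their own pace and stop on an object; "squeeze" is the grip in N (left out, the last holds). Time passes only in rows, so rows that do not move let the fingers close. It gives the time, the measured TCP pose, the force, the opening and the grip force at its end, in the units of the state.
- sensors.get_obs(): the state, without advancing time (a new reading comes with each control period).
- eyes.camera(name): name is "side" or "top"; returns a dict with "img" (384x512x3 uint8, red, green, blue), "fov_y" (degrees; the focal length in pixels is half the picture's height over the tangent of half this angle, whatever the lens; pixels are square), "cx", "cy" (the principal point, pixels), "xyz" and "attitude" of the camera in the world. Camera axes: x right, y up, looking along -z (the intrinsics and any distortion apply to the point x, -y, -z); pixel columns grow to the right and rows downward; lengths in m; the calibration is good to about 2 mm. A picture is of the moment at which its call begins. There is no depth.
- ticket.hand_in(): hands the job in; it is judged then, once.
The state is a dict: "time": time; "q": joint angles; "joint_velocities": joint speeds; "joint_torque": joint torques, N m; "position": TCP position; "tool_rot": TCP orientation; "ft_force": force on the tool from outside, world axes, zero at the start; "moment": the same for the moment, N m; "grip_width": finger opening in m; "grip_force": force on a finger pad.
Only numpy, scipy, OpenCV 4.12 (cv2) and the standard library are available. Lean on these libraries where they do the work, as an engineer would, in place of code of your own. Each camera call takes 0.05 s, during which the arm holds its last target. There are 200 camera calls.

### The job

Two matching round coin tins stand upright on the shelf, and one is a good deal heavier than the other. Lift the robot's left tin about 5 cm and hold it still for a second to feel its weight, put it back where it stood, then lift and feel the right tin in the same way. Finish with the heavier tin set gently upright in the middle of the green marble coin stand and the lighter one upright where it stood at the start, and keep both upright throughout.

Things in the scene. Friction and masses are not known exactly. Their poses are not given: they have to be found in the camera images.
- tin_left: The tin on the robot's left (+y). Two look-alike closed steel coin tins: upright plain cylinder, 56 mm diameter, 64 mm high, lid fixed, thin black ring 15 mm below the top. Origin: centre of its underside, at z = 0 on the shelf; z up. One tin weighs 0.50 to 0.64 kg, the other 0.20 to 0.24 kg, at random; it cannot be seen which. Coins inside have 2 mm of side play.
- tin_right: The tin on the robot's right (-y). Two look-alike closed steel coin tins: upright plain cylinder, 56 mm diameter, 64 mm high, lid fixed, thin black ring 15 mm below the top. Origin: centre of its underside, at z = 0 on the shelf; z up. One tin weighs 0.50 to 0.64 kg, the other 0.20 to 0.24 kg, at random; it cannot be seen which. Coins inside have 2 mm of side play.
- coin_stand: The green marble coin stand: a fixed square two-step plinth, lower step 120 x 120 x 12 mm, upper step 94 x 94 mm, flat top 30 mm above the shelf. It stands between the two tins. Origin at the centre of its underside, z up, x and y along its sides.
Things that resemble listed ones, but are neither listed nor needed, are in the scene too. Several things look just like the coin_stand: the one meant starts nearest to the robot's base.

How it is judged:
By the outcome, as a careful person would: the job done as asked, in the order asked, and still so for the second after the job is handed in, with the robot touching nothing.
It also fails if it takes over 72 s, if anything falls off the work surface, if the arm or the gripper's body presses on something with over 40 N, if the wrist force passes 120 N, or if a joint passes its speed limit or range.

## Working session

There is one attempt and no reset: what is moved stays moved. The work goes in short steps, Python scripts to look and compute and a tool call to move; the robot and the scene stay as the last step left them, time stands still between calls to the robot, and variables do not carry over. Pictures are saved under pics/ and viewed, at most 10 in all, crops included, and the job is handed in when it is done.

Besides the shell and the picture viewer there is one more tool, called after "Call:" by a JSON object that holds its "op" and its "data". drive_tool: Moves the arm, as the interface text tells. Its arguments: {"type":"object","properties":{"deltas":{"type":"array"},"gripper":{"type":"number"},"squeeze":{"type":"number"}},"required":["deltas"]}

```bash
mkdir -p pics; ls
python3 - <<'E'
from rig import sensors, eyes, ticket, robot
import cv2,numpy as np
o=sensors.get_obs();print({k:np.round(v,3) for k,v in o.items()});print(robot.tip_reach)
for n in("side","top"):
    c=eyes.camera(n);cv2.imwrite(f"pics/{n}0.png",c["img"][:,:,::-1]);print({k:v for k,v in c.items() if k!="img"})
E
```

```text
pics
{'time': np.float64(0.0), 'q': array([-1.28 ,  0.528,  1.434,  0.   ,  1.181, -0.179]), 'joint_velocities': array([ 0.001, -0.001,  0.002, -0.   , -0.   ,  0.001]), 'joint_torque': array([ -0.   , -44.004, -17.659,   0.063,   0.058,  -0.   ]), 'position': array([ 0.282, -0.557,  0.244]), 'tool_rot': array([ 0.973,  0.232, -0.   , -0.001]), 'ft_force': array([-0.639, -0.267,  0.683]), 'moment': array([ 0.029,  0.016, -0.009]), 'grip_force': np.float64(0.0), 'grip_width': np.float64(0.087)}
0.022
{'fov_y': 42.338097828908445, 'cx': 251.75889863682238, 'cy': 194.07330310229494, 'xyz': array([0.47227468, 0.8301428 , 1.05154937]), 'attitude': array([-0.02619364,  0.34640967,  0.93628399, -0.05183174])}
{'fov_y': 48.685250216312966, 'cx': 260.1005698198282, 'cy': 198.2603265464999, 'xyz': array([ 0.40965354, -0.0559302 ,  1.20565407]), 'attitude': array([ 0.04936878, -0.05214254, -0.69500248,  0.71541277])}
```

View pics/top0.png

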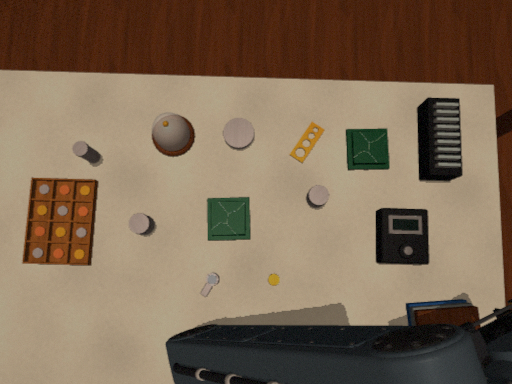

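View pics/side0.png

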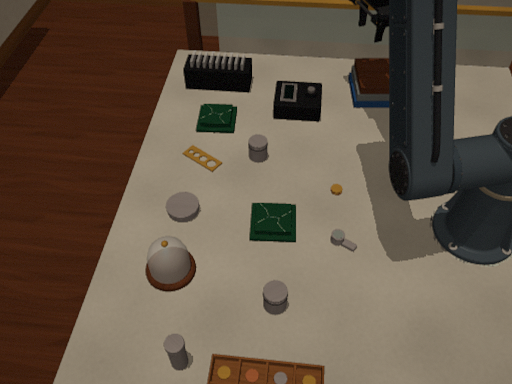

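Top view: tins at about (142,224) (left) and (318,196) (right), the near stand at (229,218), a far look-alike stand at (368,148). The side view shows the tins at (275,297) and (258,148), stand at (273,222). Now I'll measure them.

```bash
cat > h.py <<'E'
from rig import sensors, eyes, ticket, robot
import cv2,numpy as np
from scipy.spatial.transform import Rotation as R
def ray(c,u,v,z):
    f=c["img"].shape[0]/2/np.tan(np.radians(c["fov_y"]/2))
    d=R.from_quat(c["attitude"]).apply([(u-c["cx"])/f,-(v-c["cy"])/f,-1])
    return c["xyz"]+d*(z-c["xyz"][2])/d[2]
def comps(mask,amin):
    n,l,s,ce=cv2.connectedComponentsWithStats(mask.astype(np.uint8),connectivity=4)
    return [(l==i) for i in range(1,n) if s[i,4]>=amin]
def hullpts(c,m,z):
    k,_=cv2.findContours(m.astype(np.uint8),cv2.RETR_EXTERNAL,cv2.CHAIN_APPROX_NONE)
    return np.array([ray(c,u,v,z)[:2] for u,v in max(k,key=len)[:,0]])
def lids(n,c):
    i=c["img"].astype(int); g=i.sum(2)/3
    m=(abs(i[:,:,0]-i[:,:,2])<22)&(g>115)
    for q in comps(m,120):
        v,u=np.nonzero(q)
        if len(u)>1500: continue
        p=hullpts(c,q,.064); (cx,cy),r=cv2.minEnclosingCircle(p.astype(np.float32))
        print(n,"lid px",u.mean().round(1),v.mean().round(1),len(u),"ctr",ray(c,u.mean(),v.mean(),.064)[:2].round(4),"circ",round(cx,4),round(cy,4),"r",round(r,4))
def stands(n,c):
    i=c["img"].astype(int)
    m=(i[:,:,1]-i[:,:,0]>12)&(i[:,:,1]-i[:,:,2]>3)
    for q in comps(cv2.morphologyEx(m.astype(np.uint8),cv2.MORPH_CLOSE,np.ones((5,5))),500):
        p=hullpts(c,q,.0); rr=cv2.minAreaRect((p*1000).astype(np.float32)); print(n,"stand z0",np.round(rr,1) if 0 else rr)
E
python3 - <<'E'
from h import *
for n in("top","side"):
    c=eyes.camera(n); lids(n,c); stands(n,c)
    for u,v in ([(142,222),(146,232),(300,230),(317,193)] if n=="top" else [(275,289),(275,304),(258,142),(258,153),(320,300)]): print(u,v,c["img"][v,u])
E
```

```text
top stand z0 ((740.6771240234375, -366.3440856933594), (117.26922607421875, 120.2115707397461), 1.7415835857391357)
top stand z0 ((523.6742553710938, 30.562421798706055), (117.42943572998047, 117.55693054199219), 1.847951889038086)
142 222 [156 137 124]
146 232 [47 39 38]
300 230 [177 157 130]
317 193 [158 138 125]
side stand z0 ((739.8482055664062, -377.4825439453125), (117.96123504638672, 135.0634002685547), 2.5364837646484375)
side stand z0 ((523.01806640625, 23.692218780517578), (117.8382339477539, 125.58892059326172), 3.366814613342285)
275 289 [117 104  95]
275 304 [55 49 44]
258 142 [115 104  95]
258 153 [73 65 60]
320 300 [149 136 117]
```

```bash
cat >> h.py <<'E'
def lids(n,c,seeds,z=.064):
    i=cv2.GaussianBlur(c["img"],(3,3),0).astype(float)+1; g=i.sum(2)/3
    t,gl=(1.155,100) if n=="top" else (1.13,85)
    m=(i[:,:,1]/i[:,:,2]<t)&(g>gl)
    m=cv2.morphologyEx(m.astype(np.uint8),cv2.MORPH_OPEN,np.ones((3,3)))
    for q in comps(m,60):
        v,u=np.nonzero(q)
        if not any(np.hypot(u.mean()-a,v.mean()-b)<12 for a,b in seeds): continue
        p=hullpts(c,q,z); (cx,cy),(a,b),_=cv2.fitEllipse((p*1000).astype(np.float32))
        print(n,"lid px",u.mean().round(1),v.mean().round(1),len(u),"ctr",ray(c,u.mean(),v.mean(),z)[:2].round(4),"ell",round(cx,1),round(cy,1),"d",round(a,1),round(b,1))
E
python3 - <<'E'
from h import *
for n,s in(("top",[(142,224),(318,196)]),("side",[(275,290),(258,142)])):
    c=eyes.camera(n); lids(n,c,s)
E
```

```text
top lid px 318.4 194.7 317 ctr [ 0.5894 -0.2165] ell 589.5 -216.5 d 51.9 53.5
top lid px 138.4 222.9 326 ctr [0.4983 0.2673] ell 498.4 267.3 d 51.8 53.2
side lid px 257.6 140.6 184 ctr [ 0.5897 -0.2151] ell 589.7 -215.4 d 48.7 51.7
side lid px 275.0 290.9 404 ctr [0.4978 0.2686] ell 497.9 268.2 d 51.2 52.8
```

Both views agree within about 1 mm, with lid diameters close to 56. Left tin is at (0.498, 0.268), right tin at (0.5895, -0.216) and the stand at (0.5235, 0.0305). I'll square the tool with the world first, then go to the left tin.

Call:
{"op": "drive_tool", "data": {"deltas": [[[0,0,0,0,0,0.117],[0,0,0,0,0,0.117],[0,0,0,0,0,0.117],[0,0,0,0,0,0.117],[0,0,0,0,0,0],[0,0,0,0,0,0]]], "gripper": 100}}

```text
time: 0.8
position: [0.2824, -0.5575, 0.2445]
tool_rot: [1.0, 0.002, -0.0, -0.0]
ft_force: [0.1, 0.3, -0.7]
grip_width: 0.0872
grip_force: 0.0
```

Call:
{"op": "drive_tool", "data": {"deltas": [[[18,-30,0,0,0,0],[18,-34,0,0,0,0],[18,-36,0,0,0,0],[18,-36,0,0,0,0],[18,-36,0,0,0,0],[18,-36,0,0,0,0],[18,-36,0,0,0,0],[18,-36,0,0,0,0]]]}}

```text
time: 1.47
position: [0.4267, -0.2757, 0.2448]
tool_rot: [1.0, 0.002, 0.0, 0.0]
ft_force: [0.7, -0.3, 0.8]
grip_width: 0.0869
grip_force: 0.0
```

Call:
{"op": "drive_tool", "data": {"deltas": [[[12,-36,0,0,0,0],[12,-36,0,0,0,0],[12,-36,0,0,0,0],[12,-36,0,0,0,0],[12,-36,0,0,0,0],[12,-36,0,0,0,0],[0,-36,0,0,0,0],[0,-36,0,0,0,0]]]}}

```text
time: 2.13
position: [0.4985, 0.0124, 0.2447]
tool_rot: [1.0, 0.002, 0.001, 0.0]
ft_force: [0.2, 0.0, -0.1]
grip_width: 0.0869
grip_force: 0.0
```

```bash
python3 -c "
from h import *
o=sensors.get_obs();print(o['q'].round(3),o['position'].round(4),o['tool_rot'].round(4),o['time'])"
```

```text
[-0.2    0.358  1.744  0.     1.039  1.367] [0.4985 0.0124 0.2447] [1.e+00 2.e-03 5.e-04 1.e-04] 2.1333
```

Call:
{"op": "drive_tool", "data": {"deltas": [[[0,-36,0,0,0,0],[0,-36,0,0,0,0],[0,-36,0,0,0,0],[0,-36,0,0,0,0],[0,-36,0,0,0,0],[0,-36,0,0,0,0],[0,-26,0,0,0,0],[0.5,-13,0,0,0,0]]]}}

```text
time: 2.8
position: [0.4979, 0.2688, 0.2447]
tool_rot: [1.0, 0.003, 0.0, -0.001]
ft_force: [0.6, -1.0, -0.2]
grip_width: 0.087
grip_force: 0.0
```

Call:
{"op": "drive_tool", "data": {"deltas": [[[0,0,20,0,0,0],[0,0,30,0,0,0],[0,0,30,0,0,0],[0,0,20,0,0,0],[0,0,10,0,0,0],[0,0,5,0,0,0],[0,0,0,0,0,0],[0,0,0,0,0,0]]]}}

```text
time: 3.47
position: [0.4992, 0.2655, 0.1304]
tool_rot: [1.0, 0.0, 0.001, -0.0]
ft_force: [0.1, -0.4, -0.1]
grip_width: 0.0869
grip_force: 0.0
```

Run:
```python
from h import *
c=eyes.camera("side");cv2.imwrite("pics/s1.png",cv2.resize(c["img"][200:384,180:400,::-1],None,fx=3,fy=3,interpolation=cv2.INTER_CUBIC))
o=sensors.get_obs();print(o['q'].round(3),o['position'].round(4),o['tool_rot'].round(4),o['time'])
```

```text
[ 0.292  0.604  1.685 -0.     0.85   1.861] [0.4994 0.2657 0.1308] [ 1.0e+00  5.0e-04  1.3e-03 -4.0e-04] 3.5167
```

View pics/s1.png

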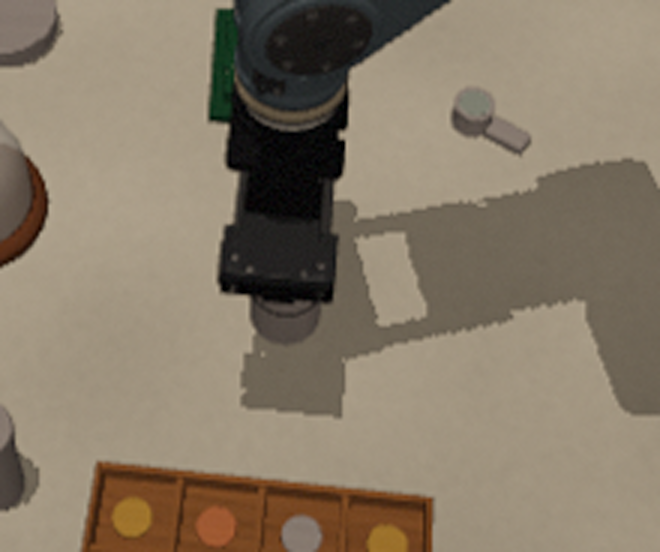

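The gripper sits over the left tin (crop about (285,320)) and centred in x. I'll descend and grip.

Call:
{"op": "drive_tool", "data": {"deltas": [[[-0.5,-2,16,0,0,0],[0,0,20,0,0,0],[0,0,20,0,0,0],[0,0,16,0,0,0],[0,0,10,0,0,0],[0,0,6,0,0,0],[0,0,0,0,0,0],[0,0,0,0,0,0]]]}}

```text
time: 4.18
position: [0.4984, 0.2678, 0.0423]
tool_rot: [1.0, 0.0, 0.001, -0.0]
ft_force: [-0.0, 0.9, -0.4]
grip_width: 0.0869
grip_force: 0.0
```

Call:
{"op": "drive_tool", "data": {"deltas": [[[0,0,0,0,0,0],[0,0,0,0,0,0],[0,0,0,0,0,0],[0,0,0,0,0,0],[0,0,0,0,0,0],[0,0,0,0,0,0],[0,0,0,0,0,0],[0,0,0,0,0,0]]], "gripper": 55, "squeeze": 30}}

```text
time: 4.85
position: [0.4978, 0.2675, 0.0418]
tool_rot: [1.0, 0.0, 0.0, 0.0]
ft_force: [-0.2, -1.3, 2.7]
grip_width: 0.0554
grip_force: 30.0
```

Call:
{"op": "drive_tool", "data": {"deltas": [[[0,0,-4,0,0,0],[0,0,-8,0,0,0],[0,0,-10,0,0,0],[0,0,-10,0,0,0],[0,0,-10,0,0,0],[0,0,-6,0,0,0],[0,0,-3,0,0,0],[0,0,0,0,0,0]]], "gripper": 50}}

```text
time: 5.52
position: [0.4983, 0.2679, 0.0938]
tool_rot: [1.0, 0.0, 0.001, -0.0]
ft_force: [0.9, -0.3, -1.8]
grip_width: 0.0555
grip_force: 30.0
```

Call:
{"op": "drive_tool", "data": {"deltas": [[[0,0,0,0,0,0],[0,0,0,0,0,0],[0,0,0,0,0,0],[0,0,0,0,0,0],[0,0,0,0,0,0],[0,0,0,0,0,0],[0,0,0,0,0,0],[0,0,0,0,0,0]]]}}

```text
time: 6.18
position: [0.4977, 0.2676, 0.0924]
tool_rot: [1.0, 0.0, -0.0, 0.0]
ft_force: [0.2, 0.6, -1.0]
grip_width: 0.0553
grip_force: 30.0
```

Call:
{"op": "drive_tool", "data": {"deltas": [[[0,0,0,0,0,0],[0,0,0,0,0,0],[0,0,0,0,0,0],[0,0,0,0,0,0],[0,0,0,0,0,0],[0,0,0,0,0,0],[0,0,0,0,0,0],[0,0,0,0,0,0]]]}}

```text
time: 6.85
position: [0.4977, 0.2676, 0.0925]
tool_rot: [1.0, 0.0, -0.0, 0.0]
ft_force: [0.4, -1.1, -1.1]
grip_width: 0.0555
grip_force: 30.0
```

Run:
```python
from h import *
F=[]
for k in range(5):
    c=eyes.camera("side");o=sensors.get_obs();F.append(o['ft_force'])
print(np.mean(F,0).round(2),np.std(F,0).round(2),o['position'].round(4),o['joint_torque'].round(2),o['moment'].round(3),o['grip_width'])
cv2.imwrite("pics/s2.png",cv2.resize(c["img"][200:384,180:400,::-1],None,fx=3,fy=3,interpolation=cv2.INTER_CUBIC))
```

```text
[-0.39  0.12 -2.06] [0.63 0.24 0.36] [0.4978 0.2677 0.0926] [ 0.000e+00 -4.407e+01 -1.108e+01  1.000e-02 -8.000e-02  0.000e+00] [ 0.062  0.024 -0.023] 0.05529036501579438
```

View pics/s2.png

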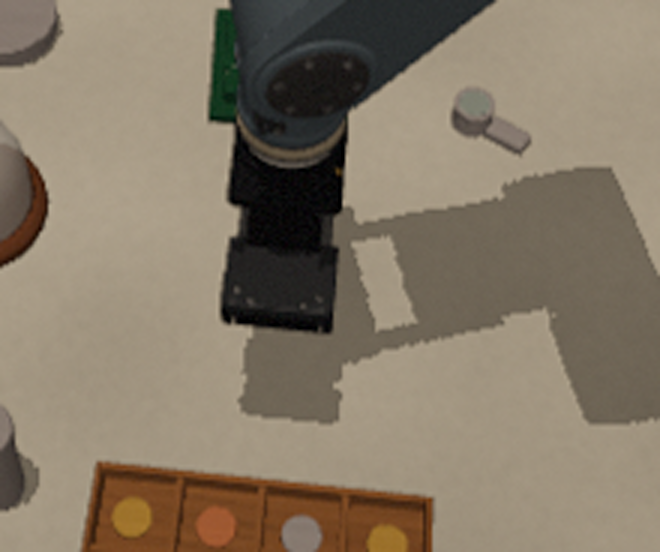

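The tin is lifted: it's gone from its spot on the shelf and held in the gripper. It reads about -2 N, so roughly 0.21 kg, which points to the light one. I'll set it back.

Call:
{"op": "drive_tool", "data": {"deltas": [[[0,0,6,0,0,0],[0,0,12,0,0,0],[0,0,12,0,0,0],[0,0,9,0,0,0],[0,0,6,0,0,0],[0,0,3,0,0,0],[0,0,2,0,0,0],[0,0,0.5,0,0,0]]]}}

```text
time: 7.77
position: [0.4976, 0.2676, 0.0419]
tool_rot: [1.0, 0.0, -0.0, 0.0]
ft_force: [0.8, -0.4, -1.9]
grip_width: 0.0553
grip_force: 30.0
```

Call:
{"op": "drive_tool", "data": {"deltas": [[[0,0,0.5,0,0,0],[0,0,0,0,0,0],[0,0,0,0,0,0],[0,0,0,0,0,0]]]}}

```text
time: 8.1
position: [0.4981, 0.2678, 0.0418]
tool_rot: [1.0, 0.0, 0.0, -0.0]
ft_force: [-0.8, -0.0, -0.9]
grip_width: 0.0554
grip_force: 30.0
```

Call:
{"op": "drive_tool", "data": {"deltas": [[[0,0,0.5,0,0,0],[0,0,0,0,0,0],[0,0,0.5,0,0,0],[0,0,0,0,0,0],[0,0,0,0,0,0]]]}}

```text
time: 8.52
position: [0.4981, 0.2678, 0.0417]
tool_rot: [1.0, 0.0, 0.001, -0.0]
ft_force: [-1.4, -0.5, 7.5]
grip_width: 0.0557
grip_force: 30.0
```

Contact. I'll release and rise.

Call:
{"op": "drive_tool", "data": {"deltas": [[[0,0,-0.5,0,0,0],[0,0,0,0,0,0],[0,0,0,0,0,0],[0,0,0,0,0,0],[0,0,0,0,0,0],[0,0,0,0,0,0],[0,0,0,0,0,0],[0,0,0,0,0,0]]], "gripper": 100}}

```text
time: 9.18
position: [0.4977, 0.2676, 0.0409]
tool_rot: [1.0, 0.0, -0.0, 0.0]
ft_force: [-0.1, -0.6, -0.5]
grip_width: 0.0864
grip_force: 0.0
```

Call:
{"op": "drive_tool", "data": {"deltas": [[[0,0,-8,0,0,0],[0,0,-20,0,0,0],[0,0,-30,0,0,0],[0,0,-30,0,0,0],[0,0,-30,0,0,0],[0,0,-25,0,0,0],[0,0,-10,0,0,0],[0,0,0,0,0,0]]]}}

```text
time: 9.85
position: [0.4994, 0.2682, 0.1971]
tool_rot: [1.0, 0.0, 0.003, -0.001]
ft_force: [0.8, 0.3, -0.3]
grip_width: 0.0869
grip_force: 0.0
```

Call:
{"op": "drive_tool", "data": {"deltas": [[[4,18,0,0,0,0],[7,34,0,0,0,0],[7,36,0,0,0,0],[7,36,0,0,0,0],[7,36,0,0,0,0],[7,36,0,0,0,0],[7,36,0,0,0,0],[7,36,0,0,0,0]]]}}

```text
time: 10.52
position: [0.5497, -0.0018, 0.192]
tool_rot: [1.0, 0.0, -0.002, -0.0]
ft_force: [0.8, -0.1, -0.9]
grip_width: 0.0872
grip_force: 0.0
```

Call:
{"op": "drive_tool", "data": {"deltas": [[[7,36,0,0,0,0],[7,36,0,0,0,0],[7,36,0,0,0,0],[7,36,0,0,0,0],[7,36,0,0,0,0],[3,24,0,0,0,0],[0,12,0,0,0,0],[0,0,0,0,0,0]]]}}

```text
time: 11.18
position: [0.5883, -0.2186, 0.192]
tool_rot: [1.0, -0.001, -0.001, -0.0]
ft_force: [-0.5, 0.3, -0.0]
grip_width: 0.0873
grip_force: 0.0
```

Run:
```python
from h import *
for n,s in(("top",[(138,223)]),("side",[(275,290)])):
    c=eyes.camera(n); lids(n,c,s)
o=sensors.get_obs();print(o['q'].round(3),o['position'].round(4),o['tool_rot'].round(4),o['time'])
```

```text
top lid px 138.2 222.8 346 ctr [0.4986 0.268 ] ell 498.6 268.0 d 53.7 54.8
side lid px 274.8 291.4 418 ctr [0.4982 0.2699] ell 498.2 269.5 d 52.4 53.5
[-5.290e-01  5.900e-01  1.477e+00  1.000e-03  1.079e+00  1.041e+00] [ 0.5879 -0.2149  0.1926] [ 1.0e+00  2.0e-04 -1.6e-03 -1.4e-03] 11.2833
```

The left tin is back within 1 mm and upright. Now down on the right tin.

Call:
{"op": "drive_tool", "data": {"deltas": [[[1,0,15,0,0,0],[0,0,25,0,0,0],[0,0,28,0,0,0],[0,0,28,0,0,0],[0,0,22,0,0,0],[0,0,14,0,0,0],[0,0,10,0,0,0],[0,0,4,0,0,0]]]}}

```text
time: 11.95
position: [0.589, -0.2136, 0.0463]
tool_rot: [1.0, 0.001, -0.002, -0.001]
ft_force: [0.4, -0.5, 0.5]
grip_width: 0.0871
grip_force: 0.0
```

Call:
{"op": "drive_tool", "data": {"deltas": [[[0,0,4,0,0,0],[0,0,0,0,0,0],[0,0,0,0,0,0]]]}}

```text
time: 12.2
position: [0.5907, -0.2162, 0.0449]
tool_rot: [1.0, 0.001, 0.001, 0.0]
ft_force: [0.3, 0.0, -0.7]
grip_width: 0.0867
grip_force: 0.0
```

Call:
{"op": "drive_tool", "data": {"deltas": [[[0,0,0,0,0,0],[0,0,0,0,0,0],[0,0,0,0,0,0],[0,0,0,0,0,0],[0,0,0,0,0,0],[0,0,0,0,0,0],[0,0,0,0,0,0],[0,0,0,0,0,0]]], "gripper": 50, "squeeze": 40}}

```text
time: 12.87
position: [0.5904, -0.2169, 0.0443]
tool_rot: [1.0, 0.0, 0.0, 0.0]
ft_force: [-0.6, -1.4, 1.5]
grip_width: 0.0554
grip_force: 40.0
```

Call:
{"op": "drive_tool", "data": {"deltas": [[[0,0,-4,0,0,0],[0,0,-8,0,0,0],[0,0,-10,0,0,0],[0,0,-10,0,0,0],[0,0,-10,0,0,0],[0,0,-6,0,0,0],[0,0,-3,0,0,0],[0,0,0,0,0,0]]]}}

```text
time: 13.53
position: [0.5907, -0.2165, 0.0964]
tool_rot: [1.0, 0.0, 0.001, 0.001]
ft_force: [-0.7, -0.3, -5.5]
grip_width: 0.0553
grip_force: 40.0
```

Call:
{"op": "drive_tool", "data": {"deltas": [[[0,0,0,0,0,0],[0,0,0,0,0,0],[0,0,0,0,0,0],[0,0,0,0,0,0],[0,0,0,0,0,0],[0,0,0,0,0,0],[0,0,0,0,0,0],[0,0,0,0,0,0]]]}}

```text
time: 14.2
position: [0.5901, -0.2163, 0.095]
tool_rot: [1.0, 0.0, -0.0, -0.0]
ft_force: [-0.7, -0.4, -5.9]
grip_width: 0.0558
grip_force: 40.0
```

Call:
{"op": "drive_tool", "data": {"deltas": [[[0,0,0,0,0,0],[0,0,0,0,0,0],[0,0,0,0,0,0],[0,0,0,0,0,0],[0,0,0,0,0,0],[0,0,0,0,0,0],[0,0,0,0,0,0],[0,0,0,0,0,0]]]}}

```text
time: 14.87
position: [0.5901, -0.2163, 0.0951]
tool_rot: [1.0, 0.0, -0.0, -0.0]
ft_force: [-1.0, -0.0, -5.8]
grip_width: 0.0555
grip_force: 40.0
```

Run:
```python
from h import *
F=[]
for k in range(5):
    c=eyes.camera("side");o=sensors.get_obs();F.append(o['ft_force'])
print(np.mean(F,0).round(2),np.std(F,0).round(2),o['position'].round(4),o['tool_rot'].round(4),o['time'],o['moment'].round(3),o['grip_width'])
```

```text
[-0.09 -0.08 -5.93] [0.5  0.35 0.7 ] [ 0.5901 -0.2163  0.095 ] [ 1.e+00  4.e-04  0.e+00 -0.e+00] 15.1167 [0.085 0.03  0.031] 0.055284627912857716
```

The right tin reads about 5.9 N, roughly 0.60 kg, so it's the heavy one. I'll carry it to the stand smoothly.

Call:
{"op": "drive_tool", "data": {"deltas": [[[0,0,-3,0,0,0],[0,0,-6,0,0,0],[0,0,-8,0,0,0],[-1,-4,-6,0,0,0],[-2,-8,-2,0,0,0],[-4,-12,0,0,0,0],[-4,-16,0,0,0,0],[-5,-18,0,0,0,0]]]}}

```text
time: 15.78
position: [0.5731, -0.1565, 0.1199]
tool_rot: [1.0, 0.0, -0.0, -0.0]
ft_force: [0.5, -0.0, -6.1]
grip_width: 0.0553
grip_force: 40.0
```

Call:
{"op": "drive_tool", "data": {"deltas": [[[-5,-18,0,0,0,0],[-5,-18,0,0,0,0],[-5,-18,0,0,0,0],[-5,-18,0,0,0,0],[-5,-18,0,0,0,0],[-5,-18,0,0,0,0],[-5,-18,0,0,0,0],[-5,-18,0,0,0,0]]]}}

```text
time: 16.45
position: [0.5324, -0.0118, 0.12]
tool_rot: [1.0, 0.001, -0.001, -0.0]
ft_force: [0.7, -0.1, -6.7]
grip_width: 0.0553
grip_force: 40.0
```

Call:
{"op": "drive_tool", "data": {"deltas": [[[-4,-16,0,0,0,0],[-3,-12,0,0,0,0],[-2,-8,0,0,0,0],[-1,-6,0,0,0,0],[0,-3,0,0,0,0],[0,0,0,0,0,0],[0,0,0,0,0,0],[0,0,0,0,0,0]]]}}

```text
time: 17.12
position: [0.5245, 0.0299, 0.1201]
tool_rot: [1.0, -0.0, 0.0, 0.0]
ft_force: [-0.0, -0.9, -5.0]
grip_width: 0.0557
grip_force: 40.0
```

Call:
{"op": "drive_tool", "data": {"deltas": [[[-1,-0.5,3,0,0,0],[0,0,7,0,0,0],[0,0,9,0,0,0],[0,0,9,0,0,0],[0,0,7,0,0,0],[0,0,4,0,0,0],[0,0,3,0,0,0],[0,0,1,0,0,0]]]}}

```text
time: 17.78
position: [0.5227, 0.0312, 0.0763]
tool_rot: [1.0, 0.0, -0.001, -0.0]
ft_force: [-0.0, 1.0, -5.2]
grip_width: 0.0558
grip_force: 40.0
```

Call:
{"op": "drive_tool", "data": {"deltas": [[[0,0,0.5,0,0,0],[0,0,0.5,0,0,0],[0,0,0,0,0,0],[0,0,0,0,0,0]]]}}

```text
time: 18.12
position: [0.5232, 0.0311, 0.0764]
tool_rot: [1.0, 0.0, 0.0, 0.0]
ft_force: [-0.4, -0.2, -6.4]
grip_width: 0.0553
grip_force: 40.0
```

Call:
{"op": "drive_tool", "data": {"deltas": [[[0,0,0.5,0,0,0],[0,0,0.5,0,0,0],[0,0,0,0,0,0],[0,0,0,0,0,0]]]}}

```text
time: 18.45
position: [0.5229, 0.0312, 0.0751]
tool_rot: [1.0, 0.0, 0.0, -0.0]
ft_force: [0.7, 0.1, -4.8]
grip_width: 0.0555
grip_force: 40.0
```

Call:
{"op": "drive_tool", "data": {"deltas": [[[0,0,0.5,0,0,0],[0,0,0,0,0,0],[0,0,0,0,0,0]]]}}

```text
time: 18.7
position: [0.5229, 0.0312, 0.0745]
tool_rot: [1.0, 0.0, -0.0, -0.0]
ft_force: [0.3, 0.1, -5.3]
grip_width: 0.0556
grip_force: 40.0
```

Call:
{"op": "drive_tool", "data": {"deltas": [[[0,0,0.5,0,0,0],[0,0,0,0,0,0],[0,0,0,0,0,0]]]}}

```text
time: 18.95
position: [0.5229, 0.0311, 0.0743]
tool_rot: [1.0, 0.0, 0.0, 0.0]
ft_force: [-0.5, -0.0, -2.3]
grip_width: 0.0555
grip_force: 40.0
```

Partly supported; 0.3 mm more.

Call:
{"op": "drive_tool", "data": {"deltas": [[[0,0,0.3,0,0,0],[0,0,0,0,0,0],[0,0,0,0,0,0]]]}}

```text
time: 19.2
position: [0.523, 0.0312, 0.0742]
tool_rot: [1.0, 0.0, 0.0, 0.0]
ft_force: [-2.3, -0.4, 2.2]
grip_width: 0.0556
grip_force: 40.0
```

Call:
{"op": "drive_tool", "data": {"deltas": [[[0,0,0,0,0,0],[0,0,0,0,0,0],[0,0,0,0,0,0],[0,0,0,0,0,0],[0,0,0,0,0,0],[0,0,0,0,0,0],[0,0,0,0,0,0],[0,0,0,0,0,0]]], "gripper": 100}}

```text
time: 19.87
position: [0.523, 0.0311, 0.0737]
tool_rot: [1.0, 0.0, 0.0, -0.0]
ft_force: [0.2, 0.6, -0.9]
grip_width: 0.0865
grip_force: 0.0
```

Call:
{"op": "drive_tool", "data": {"deltas": [[[0,0,-8,0,0,0],[0,0,-20,0,0,0],[0,0,-30,0,0,0],[0,0,-30,0,0,0],[0,0,-30,0,0,0],[0,0,-20,0,0,0],[0,0,-10,0,0,0],[0,0,0,0,0,0]]]}}

```text
time: 20.53
position: [0.5243, 0.031, 0.2245]
tool_rot: [1.0, 0.0, 0.003, 0.0]
ft_force: [0.7, -0.2, 0.5]
grip_width: 0.0874
grip_force: 0.0
```

Call:
{"op": "drive_tool", "data": {"deltas": [[[0,18,0,0,0,0],[0,34,0,0,0,0],[0,36,0,0,0,0],[0,36,0,0,0,0],[0,36,0,0,0,0],[0,36,0,0,0,0],[0,36,0,0,0,0],[0,36,0,0,0,0]]]}}

```text
time: 21.2
position: [0.5219, -0.238, 0.2197]
tool_rot: [1.0, 0.0, -0.002, -0.001]
ft_force: [0.9, 0.2, 0.5]
grip_width: 0.0873
grip_force: 0.0
```

Call:
{"op": "drive_tool", "data": {"deltas": [[[0,30,0,0,0,0],[0,20,0,0,0,0],[0,10,0,0,0,0],[0,0,0,0,0,0],[0,0,0,0,0,0],[0,0,0,0,0,0]]]}}

```text
time: 21.7
position: [0.5227, -0.2949, 0.2209]
tool_rot: [1.0, 0.001, -0.001, -0.001]
ft_force: [0.1, 0.6, 0.4]
grip_width: 0.087
grip_force: 0.0
```

Run:
```python
from h import *
c=eyes.camera("top"); lids("top",c,[(138,223)]); lids("top",c,[(229,218)],.094)
cv2.imwrite("pics/t3.png",c["img"][:,:,::-1])
c=eyes.camera("side"); lids("side",c,[(275,290)]); lids("side",c,[(273,205)],.094)
cv2.imwrite("pics/s3.png",cv2.resize(c["img"][120:350,160:400,::-1],None,fx=2.5,fy=2.5))
```

```text
top lid px 138.2 222.8 343 ctr [0.4986 0.268 ] ell 498.7 268.0 d 53.5 54.3
top lid px 225.6 215.6 334 ctr [0.5218 0.0315] ell 521.9 31.5 d 51.2 52.8
side lid px 275.0 291.4 417 ctr [0.4979 0.2699] ell 497.9 269.5 d 52.4 53.4
side lid px 273.6 201.6 284 ctr [0.522  0.0337] ell 522.0 33.4 d 51.5 52.4
```

View pics/t3.png

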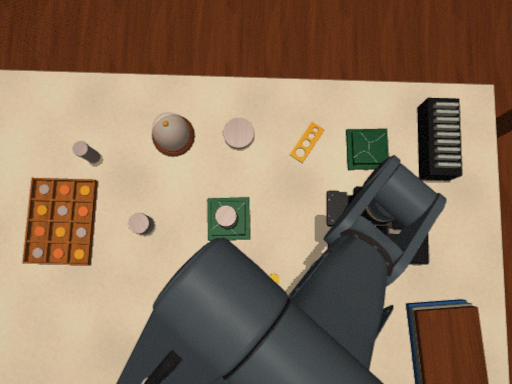

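View pics/s3.png

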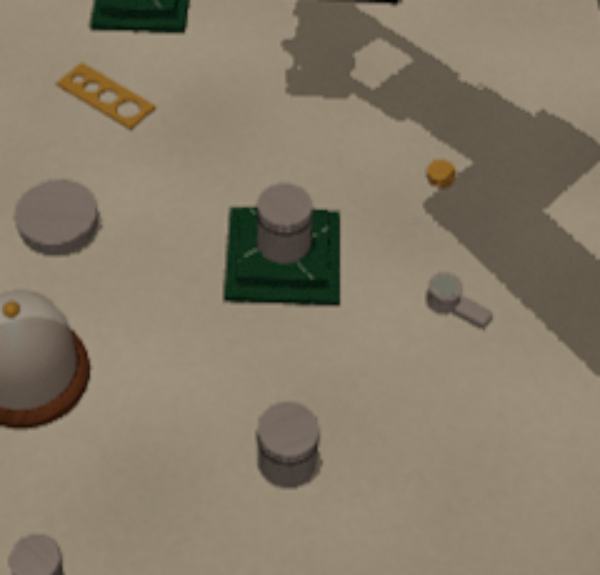

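The heavy tin stands upright in the middle of the near stand (top view (226,216)), within about 2 mm of its centre. The light one is back at (138,223), and the arm is clear of everything.

```bash
python3 -c "
from rig import ticket
print(ticket.hand_in())"
```

```text
the job is handed in; nothing more can be done
None
```

The job is handed in: the right tin was heavier (about 0.60 kg against 0.21 kg) and stands upright within about 2 mm of the green stand's centre, with the left tin upright within about 1 mm of where it started.

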